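Empty the glue pot and hold it over the warmer

TASK

Someone has been keeping ebony plugs in the glue pot (the metal pot with the rib down its side): tip all five of them out of it into the wooden offcut tray, and stand the pot upright again. Then carry it clear over the clamped guitar neck and hold it over the warmer, centred, its rib above the gap in the collar, hovering about a centimetre above the collar without ever touching the warmer or the neck; finish while still holding it there, so that I can check the fit. Leave the other things on the bench where they are.

Things in the scene. Friction and masses are not known exactly. Their poses are not given: they have to be found in the camera images.
- pot: the glue pot: a plain round open metal pot, 60 mm outside diameter, 80 mm tall, straight 3.5 mm wall, 5 mm floor, 0.17 to 0.34 kg, with ONE vertical rib on its outside (12 mm wide, standing out to 43 mm from the axis, full height). Origin: centre of its underside; z up its axis to the mouth; +x points to the rib. Five ebony plugs lie inside at the start. It stands near the robot on the left or right of the clamped neck
- pot_rib (a point): on the rib, 40 mm from the pot's axis along pot +x, at the level of its underside
- pot_mouth (a point): centre of the pot's mouth, 80 mm above its underside
- tray: the offcut tray, fixed: an open wooden box 140 (its x) by 180 (its y) by 45 mm high, wall and floor 6 mm. Origin: centre of its underside, on the bench. It is on one side of the clamped neck (left or right), the warmer on the other
- warmer: the glue warmer, fixed: a grey box 140 by 140 mm, its hotplate 50 mm above the bench, carrying a C-shaped steel collar (inside diameter 72 mm, outside 88 mm, 14 mm tall, top 64 mm above the bench) open on one side by a gap (15 mm wide inside, 22 mm outside) for the pot's rib. Origin: centre of its underside, on the bench; +x points from the centre to the gap; the gap faces away from the robot
- collar_top (a point): centre of the collar at the level of its top, 64 mm above the bench
- collar_gap (a point): middle of the gap in the collar, 40 mm from its centre along warmer +x, 64 mm above the bench
- neck: the clamped guitar neck, fixed: a wooden bar 360 mm long along its x, with three upright clamps, all within 50 mm of its x axis and up to 170 mm above the bench. It lies between tray and warmer. Origin: under its middle, on the bench
- tin: bystander: a plain open metal tin, 52 mm across, 100 mm tall, without rib, empty; origin under its centre
- tape: bystander: a roll of tape lying flat, 100 mm across, 24 mm high; origin under its centre
- screwdriver: bystander: a screwdriver lying at the far edge
- mallet: bystander: a hammer lying at the far edge
- sleeve: bystander: a standing abrasive sleeve (tube), 36 mm across, 60 mm tall
- bottle: bystander: a white bottle, 54 mm across, 140 mm tall
- brush: bystander: a brush lying at the left side
- plug0_mid (a point): centre of an ebony plug, a smooth dark cylinder 20 mm across and 24 mm long, 10 g; it slides out of the pot once the pot is tipped well past level (115 to 120 degrees from upright)
- plug1_mid (a point): centre of an ebony plug, a smooth dark cylinder 20 mm across and 24 mm long, 10 g; it slides out of the pot once the pot is tipped well past level (115 to 120 degrees from upright)
- plug2_mid (a point): centre of an ebony plug, a smooth dark cylinder 20 mm across and 24 mm long, 10 g; it slides out of the pot once the pot is tipped well past level (115 to 120 degrees from upright)
- plug3_mid (a point): centre of an ebony plug, a smooth dark cylinder 20 mm across and 24 mm long, 10 g; it slides out of the pot once the pot is tipped well past level (115 to 120 degrees from upright)
- plug4_mid (a point): centre of an ebony plug, a smooth dark cylinder 20 mm across and 24 mm long, 10 g; it slides out of the pot once the pot is tipped well past level (115 to 120 degrees from upright)
Mind the look-alikes: they are no part of the job. Leave any blue look-alike of the pot alone.

How it is judged (in metres and radians):
On the way, in this order (a step that is already met when the one before it is completed fails the run):
1. the pot is held tipped over, near the tray (angle between pot's own z axis and vertical above 1.1 rad and height (world z) of pot above 0.03 m and horizontal distance between pot_mouth and tray below 0.14 m), for 0.05 s.
2. all five plugs lie in the tray (x of plug0_mid in the frame of tray between -0.066 and 0.066 m and y of plug0_mid in the frame of tray between -0.086 and 0.086 m and z of each of plug0_mid, plug1_mid, plug2_mid, plug3_mid, plug4_mid in the frame of tray below 0.05 m and x of plug1_mid in the frame of tray between -0.066 and 0.066 m and y of plug1_mid in the frame of tray between -0.086 and 0.086 m and x of plug2_mid in the frame of tray between -0.066 and 0.066 m and y of plug2_mid in the frame of tray between -0.086 and 0.086 m and x of plug3_mid in the frame of tray between -0.066 and 0.066 m and y of plug3_mid in the frame of tray between -0.086 and 0.086 m and x of plug4_mid in the frame of tray between -0.066 and 0.066 m and y of plug4_mid in the frame of tray between -0.086 and 0.086 m), for 0.2 s.
At the end, for the whole second after the job is handed in: The five plugs lie in the tray; the gripper holds the pot still and upright (within 0.1 rad) over the warmer: its axis within 8 mm of the collar's centre, its rib over the gap (within 12 mm and 0.15 rad), its underside 3 to 22 mm above the collar's top, touching nothing but the fingers (all of step 2 and horizontal distance between pot and collar_top below 0.008 m and horizontal distance between pot_rib and collar_gap below 0.012 m and z of pot in the frame of collar_top between 0.003 and 0.022 m and angle between pot's own z axis and vertical below 0.1 rad and angle between the x axis of pot and the x axis of warmer, either way round below 0.15 rad and contact force between pot and warmer below 0.1 N and contact force between pot and the fingers above 1 N and linear speed of pot below 0.02 m/s); the arm keeps its last pose, push and grip.
It fails at once if the pot touches the warmer (contact force between pot and warmer above 1 N).
It fails at once if the pot knocks the clamped neck (contact force between pot and neck above 1 N).
It fails at once if another thing on the bench is disturbed (moved by 30 mm) (distance of any of tin, tape, screwdriver, mallet, sleeve, bottle, brush from where it was at the start of the episode above 0.03 m).
It also fails if it takes over 61 s, if anything falls off the work surface, if the arm or the gripper's body presses on something with over 40 N, if the wrist force passes 120 N, or if a joint passes its speed limit or range.

ROBOT

A 6-joint arm with a two-finger parallel gripper is mounted at the origin on the work surface. World frame = base frame: x ahead of the robot, y to its left, z up, the work surface at z = 0. Lengths are in mm, angles in rad, forces in N, time in s.
With the tool pointing down it reaches from about 275 to 825 mm from the base axis. Payload 5.2 kg.
Tool frame: the origin (TCP) lies at the very end of the fingers, on their centre line; the grasp point (between the pads) lies 19 mm behind it; z points along the fingers, y is the line along which they close (so a half turn about z gives the same grasp; the last joint's range is limited). The gripper opens to 93 mm and grips with 3 to 60 N. Pads are 15 mm wide; open, the fingers measure 128 mm over their backs; the gripper's body (75 mm by 188 mm) begins 65 mm behind the grasp point.
Start: joints at [-1.309, 0.259, 1.535, -0, 1.348, -0.203], TCP at [246.555, -491.646, 218.653] pointing down, gripper open.
Joint ranges: [-3.14, 3.14], [-0.91, 2.08], [0.19, 2.58], [-1.22, 4.36], [0.22, 2.71], [-3.12, 3.12]. Speed limits (rad/s): [2.57, 2.57, 3.14, 3.14, 3.14, 3.14].

INTERFACE

Orientations are given as [roll, pitch, yaw] about the fixed x, y, z axes, in that order (R = Rz(yaw) Ry(pitch) Rx(roll)).
In Python, from bench import robot gives the robot as it stands. The module is installed in compiled form; this text tells all that it offers. Calls block until the motion is done:
- robot.move_ptp(position, orientation): joint-space move of the TCP to a pose.
- robot.move_linear(position, ori=None, speed=150, f_stop=None): straight line of the TCP; ori=None keeps the orientation; speed is the mean speed in mm/s. With f_stop (N) it stops when the force on the tool has changed by that much, and returns True; else False.
- robot.move_j(angles): joint-space move.
- robot.move_gripper(opening): opening from 0.0 (shut) to 1.0 (fully open); the grip force is fixed at half the most; returns when the fingers have stopped.
- robot.sleep(seconds).
- robot.inverse_kinematics(position, orientation): joint angles nearest the present ones, or None.
- robot.get_image(name): name is "scene" or "top" or "wrist"; returns a dict with "img" (480x640x3 uint8, blue, green, red), "fovy" (degrees; the focal length in pixels is half the picture's height over the tangent of half this angle, whatever the lens; pixels are square), "cx", "cy" (the principal point, pixels), "k1" (the pictures are not rectified: a ray, as slopes to the right and down, at radius r is drawn at 1 + k1 r^2 times it, then the intrinsics apply), "eye" and "orientation" of the camera in the world. Camera axes: x right, y down, z forward; pixel columns grow to the right and rows downward; lengths in mm; the calibration is good to about 2 mm. A picture is of the moment at which its call begins. There is no depth.
A pose or a line that the arm cannot do raises robot.MotionError and nothing moves.
- robot.hand_in(): hands the job in; it is judged then, once.
Readings, each from a call of its own:
- robot.current_t(): time.
- robot.current_qpos(): joint angles.
- robot.current_joint_vel(): joint speeds.
- robot.current_joint_efforts(): joint torques, N m.
- robot.current_tcp_pos(): TCP position.
- robot.current_eef_rot(): TCP orientation.
- robot.current_contact_force(): force on the tool from outside, world axes, zero at the start.
- robot.current_ft_torque(): the same for the moment, N m.
- robot.current_gripper_width(): opening from 0.0 (shut) to 1.0 (fully open).
- robot.current_finger_force(): force on a finger pad.
Only numpy, scipy, OpenCV 4.12 (cv2) and the standard library are available. Lean on these libraries where they do the work, as an engineer would, in place of code of your own. Each camera call takes 0.05 s, during which the arm holds its last target. There are 200 camera calls.

## Working session

There is one attempt and no reset: what is moved stays moved. The work goes in short steps, each a Python script; the robot and the scene stay as the last script left them, time stands still between calls to the robot, and variables do not carry over. Pictures are saved under pics/ and viewed, at most 13 in all, crops included, and the job is handed in when it is done.

```bash
mkdir -p pics
cat > h.py <<'E'
import numpy as np, cv2, json
from scipy.spatial.transform import Rotation as Ro
from bench import robot
def cam(name,fn=None):
    d=robot.get_image(name)
    if fn:
        cv2.imwrite('pics/'+fn+'.png',d['img'])
        json.dump({k:(np.asarray(v).tolist()) for k,v in d.items() if k!='img'},open('pics/'+fn+'.json','w'))
    return d
def K(d):
    f=240/np.tan(np.radians(d['fovy'])/2); return np.array([[f,0,d['cx']],[0,f,d['cy']],[0,0,1]])
def Rc(d):
    o=np.asarray(d['orientation'],float)
    return o if o.shape==(3,3) else Ro.from_euler('xyz',o).as_matrix()
def px2w(d,uv,z):
    k=K(d); p=(np.array(uv,float)-k[:2,2])/k[0,0]; q=p.copy()
    for _ in range(20): q=p/(1+d['k1']*(q@q))
    r=Rc(d)@np.append(q,1); e=np.array(d['eye']); return e+r*(z-e[2])/r[2]
def w2px(d,P):
    P=np.atleast_2d(P); c=(P-np.array(d['eye']))@Rc(d); q=c[:,:2]/c[:,2:]
    q=q*(1+d['k1']*(q**2).sum(1,keepdims=True)); return q*K(d)[0,0]+K(d)[:2,2]
E
python3 - <<'E'
from h import *
for n in('top','scene'):
    d=cam(n,n+'0'); print({k:v for k,v in d.items() if k!='img'})
print(robot.current_eef_rot(),robot.current_t())
E
```

```text
{'fovy': 53.65844193018204, 'cx': 323.6539011615463, 'cy': 244.56511635257502, 'k1': 0.04310989485541828, 'eye': array([ 323.40502739,  -12.85884728, 1066.41420634]), 'orientation': array([-2.93724575,  0.00403629, -1.58052947])}
{'fovy': 52.542747610067856, 'cx': 315.6739470777195, 'cy': 244.97337844557543, 'k1': -0.11561110467434278, 'eye': array([1037.90853617,  779.03433774,  910.11166225]), 'orientation': array([-2.2997584 ,  0.01024839,  2.56787939])}
[-3.13995643e+00 -3.27566346e-04  4.64751816e-01] 0.1
```

View pics/top0.png

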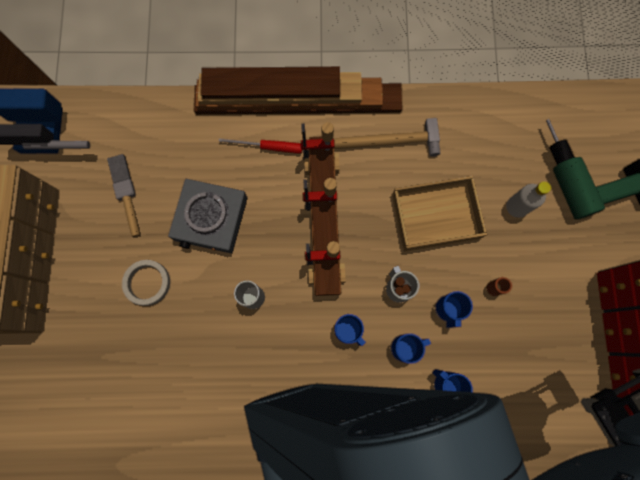

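View pics/scene0.png

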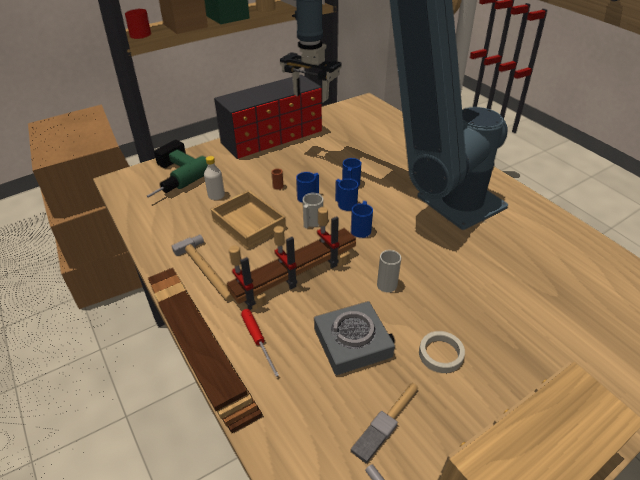

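The top view shows the grey ribbed pot with plugs at (404,286), rib towards (396,271). The tray is at (439,213), the neck at (323,215) and the warmer at (208,213). Blue look-alikes sit around the pot and the tin is at (248,294). I'll zoom in on these.

Run:
```python
from h import *
i=cv2.imread('pics/top0.png')
a=cv2.resize(i[240:400,330:530],(800,640),interpolation=cv2.INTER_CUBIC)[:600]
b=cv2.resize(i[170:260,160:255],(570,540),interpolation=cv2.INTER_CUBIC)
cv2.imwrite('pics/c1.png',a);cv2.imwrite('pics/c2.png',b)
d=json.load(open('pics/top0.json'))
for n,uv,z in [('potmouth',(404.5,286),80),('rib',(396,271),80),('trayTL',(393,192),45),('trayTR',(472,178),45),('trayBR',(485,236),45),('trayBL',(406,250),45),('wTL',(186,179),50),('wTR',(246,193),50),('wBR',(230,252),50),('wBL',(170,237),50),('collar',(206,212),64),('tin',(248,294),100),('clampfar',(327,132),170),('clampnear',(331,247),170),('neckend',(328,294),30),('b1',(349,328),80),('b2',(407,347),80),('b3',(454,306),80),('b4',(455,388),80),('sleeve',(502,285),60)]:
    print(n,px2w(d,uv,z).round(1))
```

```text
potmouth [ 438.  -178.2   80. ]
rib [ 469.7 -161.9   80. ]
trayTL [ 654.  -167.7   45. ]
trayTR [ 684.5 -346.    45. ]
trayBR [ 550.6 -364.7   45. ]
trayBL [ 521.1 -190.9   45. ]
wTL [687.6 296.7  50. ]
wTR [653.6 161.6  50. ]
wBR [519.7 193.4  50. ]
wBL [554.5 325.2  50. ]
collar [606.5 245.5  64. ]
tin [422.7 144.  100. ]
clampfar [741.8 -20.1 170. ]
clampnear [504.3 -25.2 170. ]
neckend [428.  -19.2  30. ]
b1 [353.1 -61.   80. ]
b2 [ 314.3 -177.5   80. ]
b3 [ 396.  -277.8   80. ]
b4 [ 234.7 -268.4   80. ]
sleeve [ 440.8 -386.6   60. ]
```

View pics/c1.png

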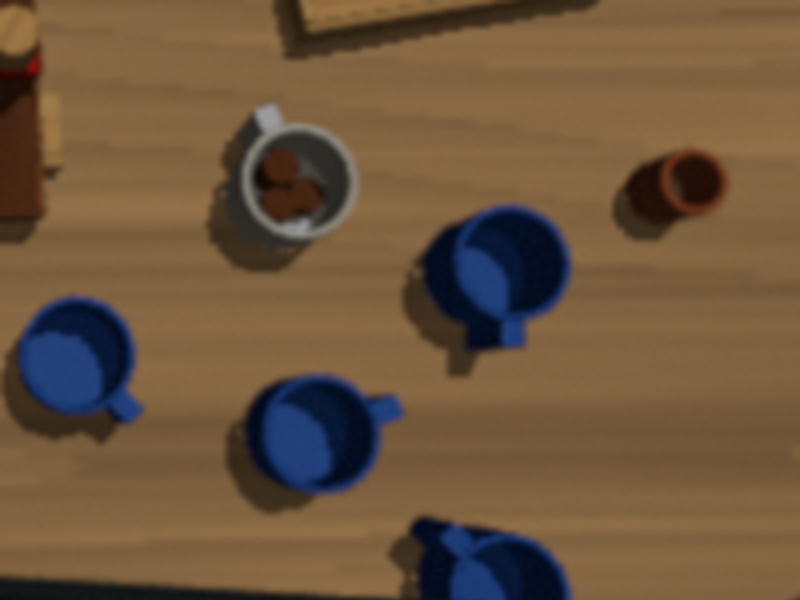

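View pics/c2.png

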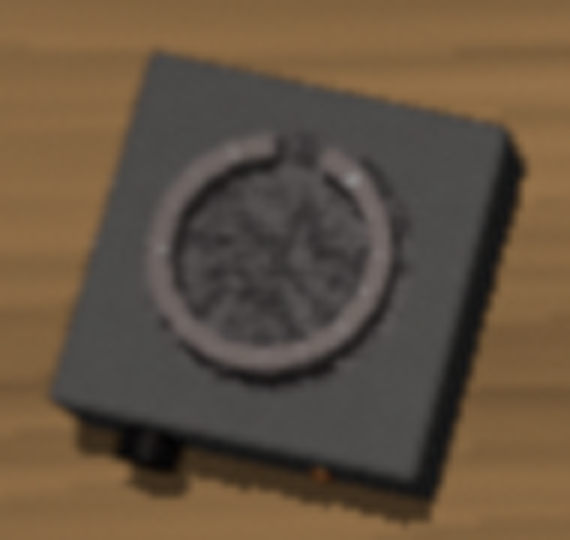

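The grey pot's mouth is at (405,285), rib towards (397,269.5). The collar centre is at (205,212) with its gap at (210,195), facing away from the robot. Next I'll scan for tilted side grasps that clear the blue pots and that the arm can reach at grasp, pour and hover.

```bash
cat >> h.py <<'E'
POT=np.array([439.,-179,0]); POTYAW=np.radians(27)
WAR=np.array([604.,244.5,0]); WYAW=np.radians(-13)
TRAY=np.array([602.,-267,0])
ry=lambda a:Ro.from_euler('y',a).as_matrix(); rz=lambda a:Ro.from_euler('z',a).as_matrix()
def Rg(h,e,s=1): # grasp orientation, heading h, depression e
    z=np.array([np.cos(e)*np.cos(h),np.cos(e)*np.sin(h),-np.sin(e)]); y=s*np.array([-np.sin(h),np.cos(h),0])
    return np.c_[np.cross(y,z),y,z]
def tcp(R,gp): return gp+19*R[:,2], Ro.from_matrix(R).as_euler('xyz')
def ik(R,gp):
    try: return robot.inverse_kinematics(*map(list,tcp(R,gp)))
    except Exception: return None
E
python3 - <<'E'
from h import *
d=json.load(open('pics/top0.json'))
m=px2w(d,(405,285.3),80); r=px2w(d,(397,269.5),80); print('pot',m,np.degrees(np.arctan2(*(r-m)[1::-1])))
c=px2w(d,(205,212.2),64); g=px2w(d,(209.7,194.7),64); print('col',c,np.degrees(np.arctan2(*(g-c)[1::-1])))
P=[px2w(d,q,50) for q in [(185.3,178.7),(244.7,191.7),(229.7,250.3),(169.2,236.3)]]; print('box',np.mean(P,0),[np.degrees(np.arctan2(*(P[i]-P[j])[1::-1])) for i,j in((0,3),(1,2))])
dec=[(353,-61),(314,-177),(396,-278),(423,144)]
def clear(R,gp): # lowest clearance above 80 within 45mm of decoy axes
    X,Y,Z=np.meshgrid(np.linspace(-37.5,37.5,7),np.linspace(-94,94,25),np.linspace(-200,-65,14))
    B=np.c_[X.ravel(),Y.ravel(),Z.ravel()]@R.T+gp
    out=999
    for q in dec[:3]:
        k=np.hypot(*(B[:,:2]-q).T)<45
        if k.any(): out=min(out,B[k,2].min()-80)
    return out
t0=robot.current_t()
for h in (-30,-15,0,15,30):
  for e in (40,48,55,62):
    H,E=np.radians([h,e]); gp=POT+[0,0,48]; R=Rg(H,E); cl=clear(R,gp)
    if cl<5: continue
    for s in (1,-1):
        q1=ik(Rg(H,E,s),gp); 
        if q1 is None: continue
        T=rz(WYAW-POTYAW); q2=ik(T@Rg(H,E,s),WAR+[0,0,76+48]); q3=ik(T@Rg(H,E,s),WAR+[0,0,215+48])
        n=[]
        for dl in range(0,360,30):
          for b in range(0,360,30):
            D=np.radians(dl); T=rz(D)@ry(np.radians(120))@rz(np.radians(b)); Rp=T@Rg(H,E,s)
            if -Rp[2,2]<-.2*0+0.0: continue   # tool not pointing up
            md=T[:,2]; gpp=TRAY+[0,0,115]-30*md*[1,1,0]
            q=ik(Rp,gpp)
            if q is not None: n.append((dl,b,round(-Rp[2,2],2),np.round(q,1).tolist()))
        print(h,e,s,'cl',round(cl),'g',np.round(q1,1),'hov',None if q2 is None else np.round(q2,1),q3 is not None,'npour',len(n),n[:6])
print(robot.current_t()-t0)
E
```

```text
pot [ 439.49670384 -179.3121561    80.        ] 24.511747619982337
col [606.10701914 247.61767684  64.        ] -12.384953530204132
box [606.16206887 246.01348776  50.        ] [np.float64(-12.255921655637945), np.float64(-12.49535322221215)]
-15 55 1 cl 7 g [-0.9  0.2  2.5  1.7  0.3  2.4] hov [ 0.5  0.6  1.5 -0.7  1.1  0.2] True npour 17 [(0, 0, np.float64(0.07), [-0.3, 1.5, 0.3, -1.1, 2.6, -2.4]), (30, 0, np.float64(0.07), [-0.2, 1.2, 0.9, -1.1, 2.1, -2.2]), (30, 30, np.float64(0.07), [-0.3, 1.4, 0.5, -1.1, 2.4, -2.8]), (60, 30, np.float64(0.07), [-0.2, 1.2, 1.0, -1.2, 1.9, -2.7]), (120, 0, np.float64(0.07), [-0.3, 0.9, 2.2, 3.7, 1.4, -1.4]), (120, 30, np.float64(0.07), [-0.2, 0.9, 2.0, 4.2, 1.4, -2.1])]
-15 55 -1 cl 7 g [-0.9  0.2  2.5  1.7  0.3 -0.7] hov [ 0.5  0.6  1.5 -0.7  1.1 -2.9] True npour 17 [(0, 0, np.float64(0.07), [-0.3, 1.5, 0.3, -1.1, 2.6, 0.7]), (30, 0, np.float64(0.07), [-0.2, 1.2, 0.9, -1.1, 2.1, 0.9]), (30, 30, np.float64(0.07), [-0.3, 1.4, 0.5, -1.1, 2.4, 0.3]), (60, 30, np.float64(0.07), [-0.2, 1.2, 1.0, -1.2, 1.9, 0.5]), (120, 0, np.float64(0.07), [-0.3, 0.9, 
[... 185 characters left out ...]
-15 62 -1 cl 14 g [-0.8  0.2  2.4  1.   0.3  0.1] hov [ 0.5  0.5  1.5 -0.6  1.1 -3. ] True npour 0 []
0 62 1 cl 8 g [-0.9  0.2  2.3  1.   0.5  2.9] hov [ 0.4  0.5  1.6 -0.6  0.9 -0.1] True npour 0 []
0 62 -1 cl 8 g [-0.9  0.2  2.3  1.   0.5 -0.2] hov [ 0.4  0.5  1.6 -0.6  0.9  3. ] True npour 0 []
15 62 1 cl 8 g [-1.   0.3  2.3  0.9  0.6  2.8] hov [ 0.4  0.4  1.7 -0.5  0.7 -0.4] True npour 0 []
15 62 -1 cl 8 g [-1.   0.3  2.3  0.9  0.6 -0.4] hov [ 0.4  0.4  1.7 -0.5  0.7  2.8] True npour 0 []
30 62 1 cl 8 g [-1.   0.3  2.2  0.7  0.8  2.6] hov [ 0.3  0.4  1.8 -0.4  0.6 -0.7] True npour 0 []
30 62 -1 cl 8 g [-1.   0.3  2.2  0.7  0.8 -0.5] hov [ 0.3  0.4  1.8 -0.4  0.6  2.4] True npour 0 []
0.0
```

```bash
cat >> h.py <<'E'
from scipy.optimize import least_squares
LO=np.array([-3.14,-.91,.19,-1.22,.22,-3.12]);HI=np.array([3.14,2.08,2.58,4.36,2.71,3.12])
try: PAR=np.load('par.npy')
except Exception: PAR=np.array([0,300,350,0,350,200.])
def fk(q,p=None): # rotation, grasp point, wrist centre
    a1,d1,a2,a3,d4,d6=PAR if p is None else p
    A=rz(q[0]); B=A@ry(q[1]); C=B@ry(q[2]); D=C@rz(q[3])@ry(q[4]); R=D@rz(q[5])
    w=A@[a1,0,d1]+B@[0,0,a2]+C@[a3,0,d4]
    return R,w+R@[0,0,d6-19],w
def myik(R,gp,seed):
    def f(q):
        r,g,_=fk(q); return np.r_[(g-gp)/100,Ro.from_matrix(R.T@r).as_rotvec()]
    s=least_squares(f,np.clip(seed,LO+.011,HI-.011),bounds=(LO+.01,HI-.01),xtol=1e-12,ftol=1e-12)
    return s.x if np.abs(s.fun).max()<1e-4 else None
E
python3 - <<'E'
from h import *
rng=np.random.default_rng(0); S=[(robot.current_qpos(),np.array(robot.current_tcp_pos()),Ro.from_euler('xyz',robot.current_eef_rot()).as_matrix())]
while len(S)<25:
    a,r=rng.uniform(-1,1),rng.uniform(350,650); p=[r*np.cos(a),r*np.sin(a),rng.uniform(50,350)]
    o=(Ro.from_rotvec(rng.normal(size=3)*.5)*Ro.from_euler('x',np.pi)).as_euler('xyz')
    q=robot.inverse_kinematics(p,list(o))
    if q is not None: S.append((q,np.array(p),Ro.from_euler('xyz',o).as_matrix()))
def f(p):
    o=[]
    for q,P,R in S:
        r,g,_=fk(q,p); o+=list(g+19*r[:,2]-P)
    return o
print('rot err',max(np.abs(fk(q)[0]-R).max() for q,P,R in S))
s=least_squares(f,PAR); print(s.x.round(2),np.abs(s.fun).max()); np.save('par.npy',s.x)
E
```

```text
rot err 1.4009637502078345
[-12.85 233.95 570.99  70.28 438.16 406.31] 122.61135636706778
```

```bash
sed -i 's/R=D@rz(q\[5\])/R=D@rz(SG*q[5]+OFF)/; s/D=C@rz(q\[3\])/D=C@rz(S4*q[3])/' h.py; sed -i '1i OFF=1.5707963;SG=1;S4=1' h.py
python3 - <<'E'
import h
from h import *
rng=np.random.default_rng(0); S=[(robot.current_qpos(),np.array(robot.current_tcp_pos()),Ro.from_euler('xyz',robot.current_eef_rot()).as_matrix())]
while len(S)<25:
    a,r=rng.uniform(-1,1),rng.uniform(350,650); p=[r*np.cos(a),r*np.sin(a),rng.uniform(50,350)]
    o=(Ro.from_rotvec(rng.normal(size=3)*.5)*Ro.from_euler('x',np.pi)).as_euler('xyz')
    q=robot.inverse_kinematics(p,list(o))
    if q is not None: S.append((q,np.array(p),Ro.from_euler('xyz',o).as_matrix()))
def f(p):
    o=[]
    for q,P,R in S:
        r,g,_=fk(q,p); o+=list(g+19*r[:,2]-P)
    return o
for h.S4 in(1,-1):
  for h.SG in (1,-1):
   for h.OFF in (np.pi/2,-np.pi/2):
    e=max(np.abs(fk(q)[0]-R).max() for q,P,R in S); print(h.S4,h.SG,h.OFF,e)
    if e<.02:
      s=least_squares(f,[0,300,350,0,350,200.]); print(s.x.round(2),np.abs(s.fun).max()); np.save('par.npy',s.x)
E
```

```text
1 1 1.5707963267948966 8.673617379884035e-16
[-12.85 233.95 570.99  70.28 438.16 406.31] 122.61135536834563
1 1 -1.5707963267948966 1.9690306805643458
1 -1 1.5707963267948966 1.9613387071231836
1 -1 -1.5707963267948966 1.9169488398546357
-1 1 1.5707963267948966 1.6659237055480802
-1 1 -1.5707963267948966 1.9660663754233036
-1 -1 1.5707963267948966 1.9300003649120332
-1 -1 -1.5707963267948966 1.8921804938894464
```

```bash
python3 - <<'E'
import re
s=open('h.py').read()
a=s.index('def fk'); b=s.index('def myik')
s=s[:a]+'''def frames(q):
    A=rz(q[0]); B=A@ry(q[1]); C=B@ry(q[2]); E=C@rz(q[3]); D=E@ry(q[4]); return A,B,C,E,D,D@rz(q[5]+OFF)
def fk(q): # rotation, grasp point, elbow, wrist
    F=frames(q); T=PAR.reshape(7,3); p=T[0]; P=[p]
    for f,t in zip(F,T[1:]): p=p+f@t; P.append(p)
    return F[-1],P[-1]-19*F[-1][:,2],P[2],P[4]
'''+s[b:].replace('r,g,_=fk(q)','r,g=fk(q)[:2]')
open('h.py','w').write(s)
E
python3 - <<'E'
from h import *
rng=np.random.default_rng(0); S=[]
while len(S)<40:
    a,r=rng.uniform(-1,1),rng.uniform(350,650); p=[r*np.cos(a),r*np.sin(a),rng.uniform(50,350)]
    o=(Ro.from_rotvec(rng.normal(size=3)*.5)*Ro.from_euler('x',np.pi)).as_euler('xyz')
    q=robot.inverse_kinematics(p,list(o))
    if q is not None: S.append((q,np.array(p)))
M=np.vstack([np.hstack([np.eye(3)]+list(frames(q))) for q,_ in S]); y=np.concatenate([p for _,p in S])
x,*_=np.linalg.lstsq(M,y,rcond=1e-8); print(x.reshape(7,3).round(2),np.abs(M@x-y).max()); np.save('par.npy',x)
E
```

```text
[[  0.    -0.   110.85]
 [ -0.    36.93 110.85]
 [  0.    36.93 534.4 ]
 [ 60.2   36.93 212.95]
 [ -0.    -0.   212.95]
 [  0.    -0.   183.43]
 [  0.    -0.   183.43]] 9.485745522397337e-13
```

```bash
cat >> h.py <<'E'
POT=np.array([439.5,-179.3,0]); POTYAW=np.radians(26)
WAR=np.array([606.2,246.5,0]); WYAW=np.radians(-12.4)
TRAY=np.array([602.5,-267.3,0])
X,Y,Z=np.meshgrid(np.linspace(-37.5,37.5,5),np.linspace(-94,94,15),np.linspace(-220,-65,10))
BODY=np.c_[X.ravel(),Y.ravel(),Z.ravel()]
FX,FY,FZ=np.meshgrid([-8,8],[-64,-30,30,64],np.linspace(-65,19,6)); FING=np.c_[FX.ravel(),FY.ravel(),FZ.ravel()]
DEC=[(353,-61),(314,-177),(396,-278)]
def cyl_clear(R,gp):
    out=999
    for pts in(BODY,FING):
        B=pts@R.T+gp
        for q in DEC:
            k=np.hypot(*(B[:,:2]-q).T)<46
            if k.any(): out=min(out,B[k,2].min()-80)
    return out
def neck_hit(R,gp):
    B=np.r_[BODY,FING]@R.T+gp; return ((abs(B[:,1]+22)<55)&(B[:,0]>415)&(B[:,0]<800)&(B[:,2]<180)).any()
def T_pour(D,b,t): return rz(D)@ry(t)@rz(b)
TILT=np.radians(119)
def pourpath(H,E,s,g,D,b,gz,q0,n=6,fwd=15,zl=130.):
    R0=Rg(H,E,s); q=q0; out=[]; y=(D+b+np.pi)%(2*np.pi)-np.pi
    md=T_pour(D,b,TILT)[:,2]; hd=np.array([np.cos(D),np.sin(D),0])
    gpp=TRAY+[0,0,gz]-hd*fwd-md*(80-g)*[1,1,0]
    gl=POT+[0,0,g+zl]; gq=gpp*[1,1,0]+[0,0,g+zl]
    W=[(np.eye(3),POT+[0,0,g+zl*u],'A') for u in np.linspace(0,1,n)]
    W+=[(rz(y*u),gl+(gq-gl)*u,'B') for u in np.linspace(0,1,n)[1:]]
    W+=[(T_pour(D,b,TILT*u),gq+(gpp-gq)*u,'C') for u in np.linspace(0,1,2*n)[1:]]
    for T,gp,l in W:
        if q is None: return None
        q2=myik(T@R0,gp,q)
        if q2 is None or np.abs(q2-q).max()>1.2: return None
        if l!='A' and neck_hit(T@R0,gp): return None
        q=q2; out.append((l,q,T@R0,gp))
    return out
E
cat > scan.py <<'E'
from h import *
import sys
from multiprocessing import Pool
seeds=[[-.5,.2,2.4,j4,j5,j6] for j4 in(0,3.1,1.5,-.9) for j5 in(.4,) for j6 in(-2,0,2)]
def job(a):
    h,e,g=a; H,E=np.radians([h,e]); res=[]
    gp=POT+[0,0,g]; cl=cyl_clear(Rg(H,E),gp)
    if cl<5: return res
    qs=[]
    for s in(1,-1):
        for sd in seeds:
            q=myik(Rg(H,E,s),gp,np.array(sd))
            if q is not None and not any(np.abs(q-k[1]).max()<.05 for k in qs): qs.append((s,q))
    for s,q in qs:
        for dl in (70,100,130,-50,-80,-110):
            for b in range(0,360,30):
                D,Bb=np.radians([dl,b]); T=T_pour(D,Bb,TILT); Rp=T@Rg(H,E,s)
                for gz in (125,):
                    hd=np.array([np.cos(D),np.sin(D),0]); md=T[:,2]
                    gpp=TRAY+[0,0,gz]-hd*15-md*(80-g)*[1,1,0]
                    B=BODY@Rp.T+gpp; m=gpp+md*(80-g)
                    if B[:,2].min()<60: continue
                    if ((np.hypot(*(B[:,:2]-(m+25*hd)[:2]).T)<35)&(B[:,2]<m[2]+10)).any(): continue
                    p=pourpath(H,E,s,g,D,Bb,gz,q)
                    if p:
                        Q=np.array([k[1] for k in p]); mar=min((Q-LO).min(),(HI-Q).min())
                        res.append((h,e,g,s,dl,b,round(cl),round(mar,2),round(np.abs(np.diff(Q,axis=0)).max(),2),round(-Rp[2,2],2),q.round(2).tolist(),Q[-1].round(2).tolist()))
    return res
if __name__=='__main__':
    with Pool() as p: R=sum(p.map(job,[(h,e,g) for h in(-30,-20,-10,0,10,20) for e in(45,50,55,60) for g in(46,)],chunksize=1),[])
    R.sort(key=lambda r:-r[7]); print(len(R)); [print(*r) for r in R[:14]]
E
nproc; time timeout 500 python3 scan.py
```

```text
4
0
real	0m1.710s
user	0m1.984s
sys	0m0.361s
```

Run:
```python
from h import *
for g in (46,52,58):
  for e in (45,50,55,60,66): print(g,e,[(h,round(cyl_clear(Rg(*np.radians([h,e])),POT+[0,0,g]))) for h in range(-50,60,10)])
for e in (45,55,60):
  best=[]
  for dl in (100,-80):
    for b in range(0,360,15):
        D,Bb=np.radians([dl,b]);T=T_pour(D,Bb,TILT);Rp=T@Rg(0,np.radians(e));hd=np.array([np.cos(D),np.sin(D),0]);md=T[:,2];gpp=TRAY+[0,0,125]-hd*15-md*30*[1,1,0];B=BODY@Rp.T+gpp;m=gpp+md*30
        k=((np.hypot(*(B[:,:2]-(m+25*hd)[:2]).T)<35)&(B[:,2]<m[2]+10)).any()
        best.append((round(B[:,2].min()),bool(k),b,round(-Rp[2,2],2)))
  print(e,sorted(best,reverse=True)[:8])
```

```text
46 45 [(-50, -42), (-40, -53), (-30, -53), (-20, -41), (-10, -29), (0, -29), (10, -17), (20, -15), (30, -15), (40, -15), (50, -15)]
46 50 [(-50, -43), (-40, -43), (-30, -54), (-20, -54), (-10, -41), (0, -28), (10, -15), (20, -8), (30, -8), (40, -8), (50, -8)]
46 55 [(-50, -45), (-40, -45), (-30, -54), (-20, -54), (-10, -40), (0, -27), (10, -13), (20, -2), (30, -2), (40, -2), (50, -2)]
46 60 [(-50, -46), (-40, -46), (-30, -54), (-20, -54), (-10, -40), (0, -25), (10, -11), (20, 4), (30, 4), (40, 4), (50, 4)]
46 66 [(-50, 10), (-40, -48), (-30, -55), (-20, -55), (-10, -39), (0, -9), (10, 7), (20, 10), (30, 10), (40, 10), (50, 10)]
52 45 [(-50, -36), (-40, -47), (-30, -47), (-20, -35), (-10, -23), (0, -23), (10, -11), (20, -9), (30, -9), (40, -9), (50, -9)]
52 50 [(-50, -37), (-40, -37), (-30, -48), (-20, -48), (-10, -35), (0, -22), (10, -9), (20, -2), (30, -2), (40, -2), (50, -2)]
52 55 [(-50, -39), (-40, -39), (-30, -48), (-20, -48), (-10, -34), (0, -21), (10, -7), (20, 4), (30, 4), (40, 4), (50, 4)]
52 60 [(-50, -40), (-40, -40), (-30, -48), (-20, -48), (-10, -34), (0, -19), (10, -5),
[... 924 characters left out ...]
64(0.25)), (85, True, 15, np.float64(0.25)), (85, True, 15, np.float64(0.25)), (63, True, 330, np.float64(0.19)), (63, True, 330, np.float64(0.19))]
55 [(94, True, 0, np.float64(0.1)), (94, True, 0, np.float64(0.1)), (73, True, 345, np.float64(0.09)), (73, True, 345, np.float64(0.09)), (73, True, 15, np.float64(0.09)), (73, True, 15, np.float64(0.09)), (53, True, 330, np.float64(0.04)), (53, True, 330, np.float64(0.04))]
60 [(89, True, 0, np.float64(0.02)), (89, True, 0, np.float64(0.02)), (67, True, 345, np.float64(0.0)), (67, True, 345, np.float64(0.0)), (67, True, 15, np.float64(0.0)), (67, True, 15, np.float64(0.0)), (41, True, 330, np.float64(-0.04)), (41, True, 330, np.float64(-0.04))]
```

```bash
sed -i 's/\[-64,-30,30,64\]/[-57,-30,30,57]/' h.py; sed -i 's/<35)&(B\[:,2\]<m\[2\]+10)/<35)\&(B[:,2]<m[2]-12)/; s/if cl<5/if cl<6/; s/h in(-30.*g in(46,)/h in(-20,-10,0,10,20,30,40) for e in(50,55,60,66) for g in(50,54)/; s/range(0,360,30)/(0,15,30,45,-15,-30,-45,90,-90)/; s/b in (0/b in (0/' scan.py
# b is relative to the heading: palm above mouth when heading+b = 0 direction
sed -i 's/D,Bb=np.radians(\[dl,b\])/D,Bb=np.radians([dl,b-h+0])/; s/for dl in (70.*):/for dl in (60,80,100,120,140,-40,-60,-80,-100,-120):/' scan.py
time timeout 560 python3 scan.py
```

```text
0
real	0m17.280s
user	1m0.853s
sys	0m0.344s
```

```bash
cat >> h.py <<'E'
def Rp3(hd,dp,ro,s): return Rg(hd,dp,s)@rz(ro)
def potz(R,H,E,s): return R@(Rg(H,E,s).T@[0,0,1])
def pour2(H,E,s,g,hd,dp,ro,gz,q0,n=8,fwd=15,zl=150.):
    a=lambda u,x,y:x+(y-x)*u
    Rf=Rp3(hd,dp,ro,s); m=potz(Rf,H,E,s); d=m*[1,1,0]; d/=np.linalg.norm(d)
    gpp=TRAY+[0,0,gz]-d*fwd-m*(80-g)*[1,1,0]
    gl=POT+[0,0,g+zl]; gq=gpp*[1,1,0]+[0,0,g+zl]
    W=[(Rg(H,E,s),POT+[0,0,g+zl*u],'A') for u in np.linspace(0,1,n)]
    W+=[(Rg(a(u,H,hd),E,s),gl+(gq-gl)*u,'B') for u in np.linspace(0,1,n)[1:]]
    W+=[(Rp3(hd,a(u,E,dp),ro*u,s),gq+(gpp-gq)*u,'C') for u in np.linspace(0,1,2*n)[1:]]
    out=[];q=q0
    for R,gp,l in W:
        q2=myik(R,gp,q)
        if q2 is None or np.abs(q2-q).max()>1.0: return l,len(out)
        if l!='A' and neck_hit(R,gp): return 'neck',len(out)
        q=q2; out.append((l,q,R,gp))
    return out
E
cat > scan2.py <<'E'
from h import *
from multiprocessing import Pool
from collections import Counter
seeds=[[-.5,.2,2.4,j4,j5,j6] for j4 in(0,3.1,1.5,-.9) for j5 in(.4,) for j6 in(-2,0,2)]
def job(a):
    h,e,g=a; H,E=np.radians([h,e]); res=[]; C=Counter()
    gp=POT+[0,0,g]; cl=cyl_clear(Rg(H,E),gp)
    if cl<5: return res,C
    qs=[]
    for s in(1,-1):
        for sd in seeds:
            q=myik(Rg(H,E,s),gp,np.array(sd))
            if q is not None and not any(np.abs(q-k[1]).max()<.05 for k in qs): qs.append((s,q))
    C['grasp']+=len(qs)
    for s,q in qs:
      for hd in (-90,-70,-50,-30,-10,10):
        for dp in (-20,-10,0,8):
          for ro in (180,-180,150,-150,125,-125):
            A=np.radians([hd,dp,ro]); Rf=Rp3(*A,s); m=potz(Rf,H,E,s)
            if not -.56<m[2]<-.42: continue
            gz=125; d=m*[1,1,0]; d/=np.linalg.norm(d)
            gpp=TRAY+[0,0,gz]-d*15-m*(80-g)*[1,1,0]; B=BODY@Rf.T+gpp; mo=gpp+m*(80-g)
            if B[:,2].min()<55: C['low']+=1; continue
            if ((np.hypot(*(B[:,:2]-(mo+25*d)[:2]).T)<35)&(B[:,2]<mo[2]-15)).any(): C['palm']+=1; continue
            p=pour2(H,E,s,g,*A,gz,q)
            if isinstance(p,tuple): C[p]+=1; continue
            Q=np.array([k[1] for k in p]); mar=min((Q-LO).min(),(HI-Q).min())
            res.append((h,e,g,s,hd,dp,ro,round(cl),'mar',round(mar,2),'step',round(np.abs(np.diff(Q,axis=0)).max(),2),'mz',m.round(2),q.round(2).tolist(),Q[-1].round(2).tolist()))
    return res,C
if __name__=='__main__':
    with Pool() as p: O=p.map(job,[(h,e,g) for h in(-50,-10,0,10,20,30) for e in(50,55,60,66) for g in(50,54)],chunksize=1)
    R=sum([o[0] for o in O],[]); print(sum([o[1] for o in O],Counter()))
    R.sort(key=lambda r:r[11]-r[9]*3); print(len(R)); [print(*r) for r in R[:14]]
E
time timeout 560 python3 scan2.py
```

```text
Counter({'low': 1536, 'palm': 336, 'grasp': 52})
0
real	0m13.023s
user	0m43.915s
sys	0m0.545s
```

```bash
python3 - <<'E'
s=open('scan2.py').read()
s=s.replace("if B[:,2].min()<55: C['low']+=1; continue","dz=max(0,58-B[:,2].min()); gz+=dz; B[:,2]+=dz; mo[2]+=dz\n            if gz>165: C['low']+=1; continue")
s=s.replace("(mo+25*d)[:2]).T)<35)&(B[:,2]<mo[2]-15)","(mo+2*d)[:2]).T)<24)&(B[:,2]<mo[2]+5)").replace("round(cl),'mar'","round(cl),'gz',round(gz),'mar'").replace('r[11]-r[9]*3','r[13]-r[11]*3')
open('scan2.py','w').write(s)
E
time timeout 560 python3 scan2.py
```

```text
Counter({'low': 912, ('B', 8): 119, ('C', 18): 96, ('C', 19): 72, ('A', 1): 72, ('A', 5): 60, 'grasp': 52, ('C', 17): 50, ('B', 9): 49, ('C', 21): 48, ('C', 24): 48, ('A', 3): 48, ('C', 16): 46, ('C', 15): 40, ('A', 4): 36, ('C', 20): 24, ('C', 25): 18, ('B', 10): 16, ('C', 26): 14, ('C', 22): 4, ('B', 11): 4, ('B', 12): 4})
92
30 66 54 -1 10 -10 180 18 gz 133 mar 0.45 step 0.18 mz [-0.82 -0.14 -0.56] [-0.95, 0.29, 2.13, 0.62, 0.77, -0.36] [-1.07, 1.02, 2.05, 1.91, 1.72, 1.64]
30 66 50 -1 10 -10 180 14 gz 133 mar 0.44 step 0.18 mz [-0.82 -0.14 -0.56] [-0.95, 0.3, 2.14, 0.63, 0.76, -0.37] [-1.06, 1.02, 2.05, 1.92, 1.72, 1.64]
30 60 54 -1 10 0 150 12 gz 137 mar 0.41 step 0.14 mz [-0.81 -0.4  -0.43] [-1.03, 0.31, 2.17, 0.77, 0.81, -0.57] [-1.07, 0.87, 2.12, 1.89, 1.52, 1.19]
30 60 54 -1 10 0 180 12 gz 125 mar 0.41 step 0.15 mz [-0.85 -0.15 -0.5 ] [-1.03, 0.31, 2.17, 0.77, 0.81, -0.57] [-1.08, 0.9, 2.09, 1.88, 1.52, 1.72]
30 60 50 -1 10 0 150 8 gz 137 mar 0.4 step 0.14 mz [-0.81 -0.4  -0.43] [-1.03, 0.32, 2.18, 0.77, 0.8, -0.58] [-1.07, 0.87, 2.12, 1.9, 1.52, 1.2]
30 60 50 -1 10 0 180 8 
[... 651 characters left out ...]
0.27, 2.19, 0.68, 0.67, -0.25] [-1.06, 1.02, 2.05, 1.92, 1.72, 1.64]
20 60 50 -1 10 0 150 8 gz 137 mar 0.34 step 0.14 mz [-0.81 -0.4  -0.43] [-1.02, 0.29, 2.24, 0.87, 0.7, -0.5] [-1.07, 0.87, 2.12, 1.9, 1.52, 1.2]
20 60 54 -1 10 0 150 12 gz 137 mar 0.34 step 0.14 mz [-0.81 -0.4  -0.43] [-1.02, 0.28, 2.24, 0.85, 0.71, -0.49] [-1.07, 0.87, 2.12, 1.89, 1.52, 1.19]
20 60 50 -1 10 0 180 8 gz 125 mar 0.34 step 0.15 mz [-0.85 -0.15 -0.5 ] [-1.02, 0.29, 2.24, 0.87, 0.7, -0.5] [-1.07, 0.9, 2.09, 1.89, 1.52, 1.72]
20 60 54 -1 10 0 180 12 gz 125 mar 0.34 step 0.15 mz [-0.85 -0.15 -0.5 ] [-1.02, 0.28, 2.24, 0.85, 0.71, -0.49] [-1.08, 0.9, 2.09, 1.88, 1.52, 1.72]
real	1m49.988s
user	7m5.111s
sys	0m0.488s
```

```bash
cat >> h.py <<'E'
H,E_,S_,G=np.radians(30),np.radians(57),-1,50
A=np.radians([10,5,180]); GZ=134
QG=np.array([-1.08,.33,2.19,.83,.83,-.67])
def trace(W,q):
    o=[]
    for R,gp in W:
        q=myik(R,gp,q); assert q is not None,len(o); o.append(q)
    return o
E
python3 - <<'E'
from h import *
R0=Rg(H,E_,S_); gp=POT+[0,0,G]; print('cl',cyl_clear(R0,gp))
qg=myik(R0,gp,QG); print(qg)
p=pour2(H,E_,S_,G,*A,GZ,qg); print(p if isinstance(p,tuple) else [ (k[0],k[1].round(2).tolist()) for k in p[::3]])
Q=[k[1] for k in p]
# joint-lerp check for B and C with pot tilt
b=[k[1] for k in p if k[0]!='A']
for i0,i1 in((7,14),(14,22),(22,29)):
    print(i0,i1,[ (fk(q)[1].round().tolist(),round(np.degrees(np.arccos(potz(fk(q)[0],H,E_,S_)[2])))) for q in [Q[i0]+(Q[i1]-Q[i0])*u for u in(0,.25,.5,.75,1)]])
# transit
pre=POT+[0,0,G]-120*R0[:,2]; q0=np.array(robot.current_qpos()); qp=trace([(R0,gp-R0[:,2]*t) for t in(0,40,80,120)],qg)[-1]; print('pre',qp,fk(qp)[1])
for u in np.linspace(0,1,7): r,g,_,w=fk(q0+(qp-q0)*u); print(g.round(),round(cyl_clear(r,g)))
gq=p[14][3]*[1,1,0]; wy=H+WYAW-POTYAW
W=[(Rg(A[0],E_,S_),gq+[0,0,z]) for z in(200,240,270)]
W+=[(Rg(A[0]+(wy-A[0])*u,E_,S_),gq+(WAR-gq)*u+[0,0,270]) for u in np.linspace(0,1,16)]
W+=[(Rg(wy,E_,S_),WAR+[0,0,z]) for z in np.linspace(270,76+G,8)]
t=trace(W,Q[14]); print(np.round(t,2).tolist()); print('neck',[neck_hit(*w) for w in W])
E
```

```text
cl 4.0896231033890444
[-1.07205072  0.33990607  2.19278049  0.83719723  0.82276304 -0.67606074]
[('A', [-1.07, 0.34, 2.19, 0.84, 0.82, -0.68]), ('A', [-1.07, 0.2, 2.14, 0.73, 0.96, -0.5]), ('A', [-1.07, 0.09, 2.06, 0.65, 1.11, -0.36]), ('B', [-0.97, 0.13, 1.94, 0.66, 1.06, -0.16]), ('B', [-0.85, 0.25, 1.8, 0.66, 0.94, 0.09]), ('C', [-0.8, 0.32, 1.73, 0.73, 0.84, 0.37]), ('C', [-0.88, 0.35, 1.87, 1.09, 0.8, 0.6]), ('C', [-0.96, 0.41, 1.98, 1.44, 0.88, 0.82]), ('C', [-1.02, 0.53, 2.06, 1.68, 1.04, 1.12]), ('C', [-1.06, 0.69, 2.1, 1.82, 1.26, 1.5])]<stdin>:9: RuntimeWarning: invalid value encountered in arccos
Traceback (most recent call last):
ValueError: cannot convert float NaN to integer
```

```bash
cat >> h.py <<'E'
E_,G=np.radians(58),51; A=np.radians([10,4,180])
DEC=[(352,-61),(313,-179),(396,-286)]
tilt=lambda q:round(float(np.degrees(np.arccos(np.clip(potz(fk(q)[0],H,E_,S_)[2],-1,1)))))
E
python3 - <<'E'
from h import *
R0=Rg(H,E_,S_); gp=POT+[0,0,G]; print('cl',cyl_clear(R0,gp))
qg=myik(R0,gp,QG)
p=pour2(H,E_,S_,G,*A,GZ,qg); Q=[k[1] for k in p]
for i0,i1 in((7,14),(14,22),(22,29)):
    print(i0,i1,[ (fk(q)[1].round().tolist(),tilt(q)) for q in [Q[i0]+(Q[i1]-Q[i0])*u for u in(0,.25,.5,.75,1)]])
qp=trace([(R0,gp-R0[:,2]*t) for t in(0,40,80,120)],qg)[-1]; q0=np.array(robot.current_qpos()); print('pre',qp)
for u in np.linspace(0,1,7): r,g,_,w=fk(q0+(qp-q0)*u); print(g.round(),round(cyl_clear(r,g)))
gq=p[14][3]*[1,1,0]; wy=H+WYAW-POTYAW
W=[(Rg(A[0],E_,S_),gq+[0,0,z]) for z in(200,240,270)]
W+=[(Rg(A[0]+(wy-A[0])*u,E_,S_),gq+(WAR-gq)*u+[0,0,270]) for u in np.linspace(0,1,16)]
W+=[(Rg(wy,E_,S_),WAR+[0,0,z]) for z in np.linspace(270,76+G,8)]
t=trace(W,Q[14]); print(np.round(t,2)[::3].tolist()); print('neck',any(neck_hit(*w) for w in W))
robot.move_j(list(qp)); print(robot.current_t(),fk(robot.current_qpos())[1])
robot.move_gripper(.84); print(robot.current_t()); cam('wrist','w1'); cam('top','top1')
E
```

```text
cl 6.251153841422507
7 14 [([439.0, -179.0, 201.0], 0), ([483.0, -209.0, 201.0], 1), ([531.0, -233.0, 201.0], 2), ([585.0, -250.0, 201.0], 1), ([642.0, -260.0, 201.0], 0)]
14 22 [([642.0, -260.0, 201.0], 0), ([643.0, -237.0, 180.0], 18), ([646.0, -228.0, 171.0], 36), ([647.0, -236.0, 167.0], 53), ([642.0, -260.0, 165.0], 69)]
22 29 [([642.0, -260.0, 165.0], 69), ([647.0, -246.0, 150.0], 84), ([649.0, -242.0, 142.0], 98), ([648.0, -246.0, 138.0], 110), ([642.0, -260.0, 134.0], 118)]
pre [-1.23083265  0.10831284  2.11093156  0.61705956  1.12069766 -0.51498637]
[ 246. -491.  237.] 999
[ 276. -444.  214.] 999
[ 304. -396.  195.] 999
[ 329. -348.  180.] 999
[ 350. -301.  169.] 74
[ 369. -255.  160.] 59
[ 384. -211.  153.] 52
[[-0.77, 0.33, 1.67, 0.59, 0.88, 0.3], [-0.77, 0.27, 1.58, 0.53, 1.02, 0.41], [-0.61, 0.16, 1.71, 0.47, 0.88, 0.62], [-0.4, 0.09, 1.79, 0.33, 0.77, 0.95], [-0.15, 0.07, 1.81, 0.11, 0.7, 1.38], [0.11, 0.11, 1.77, -0.16, 0.72, 1.86], [0.35, 0.19, 1.67, -0.36, 0.81, 2.26], [0.35, 0.23, 1.73, -0.4, 0.72, 2.31], [0.35, 0.3, 1.81, -0.48, 0.58, 2.41]]
neck False
1.3333 [ 384.6247361  -212.50736574  153.18204917]
1.8333
```

View pics/w1.png

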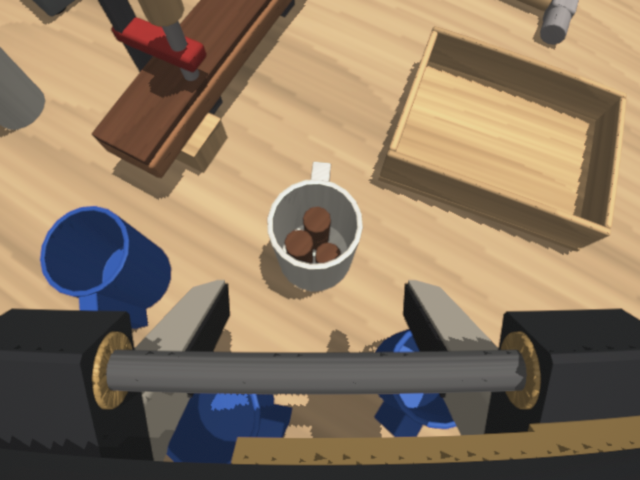

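The wrist view shows the pot centred between the fingers, with its rim at about (315,224) and its rib tip at (321,163) pointing straight ahead. The tray's top corners are at about (435,30), (624,97), (608,235) and (388,153). I'll cross-check these against the top view and then grasp.

Run:
```python
from h import *
d=json.load(open('pics/w1.json')); t=json.load(open('pics/top1.json'))
m=px2w(d,(315.5,224),80); r=px2w(d,(321,166),80); print('pot',m,np.degrees(np.arctan2(*(r-m)[1::-1])),np.linalg.norm(r-m))
print('tray',[px2w(d,q,45).round() for q in((435,30),(624,97),(608,235),(388,153))])
print('model in wrist',w2px(d,[POT+[0,0,80],POT+[43*np.cos(POTYAW),43*np.sin(POTYAW),80]]))
th=np.linspace(0,2*np.pi,60)
# grey rim fit in the wrist image: bright low-saturation ring
i=cv2.imread('pics/w1.png'); hsv=cv2.cvtColor(i,cv2.COLOR_BGR2HSV); k=((hsv[...,1]<35)&(hsv[...,2]>170)).astype(np.uint8); k[:150]=0;k[300:]=0;k[:,:250]=0;k[:,380:]=0
ys,xs=np.nonzero(k); P=np.array([px2w(d,(x,y),80)[:2] for x,y in zip(xs,ys)])
def f(c): return np.hypot(*(P-c[:2]).T)-28.3
s=least_squares(f,m[:2],loss='soft_l1',f_scale=2); res=f(s.x); print('rim',s.x,len(P),np.median(abs(res)))
far=P[(res>8)&(res<18)]; print('rib dir',len(far),np.degrees(np.arctan2(*(far.mean(0)-s.x)[::-1])))
```

```text
pot [ 440.73173304 -177.14722257   80.        ] 24.882516031977826 40.341546638697025
tray [array([ 660., -171.,   45.]), array([ 687., -344.,   45.]), array([ 554., -365.,   45.]), array([ 529., -190.,   45.])]
model in wrist [[317.50924799 227.25729259]
 [321.98854076 165.21706804]]
rim [ 442.34498084 -175.66970638] 1645 1.1445418912998022
rib dir 113 23.870631873392913
```

```bash
cat >> h.py <<'E'
POT=np.array([440.7,-177.6,0]); POTYAW=np.radians(24.5); TRAY=np.array([604.5,-267.2,0])
def lin(R,gp,speed=150,**k):
    p,o=tcp(R,gp); return robot.move_linear(list(p),list(o),speed=speed,**k)
def rd(s=''): print(s,'t',round(robot.current_t(),2),'F',np.round(robot.current_contact_force(),1),'w',round(robot.current_gripper_width(),3),'ff',np.round(robot.current_finger_force(),1),'gp',fk(robot.current_qpos())[1].round(1))
E
python3 - <<'E'
from h import *
R0=Rg(H,E_,S_); gp=POT+[0,0,G]
lin(R0,gp-110*R0[:,2]); rd()
print(lin(R0,gp,120,f_stop=12)); rd('at')
robot.move_gripper(0.3); rd('grip')
lin(R0,gp+[0,0,60],80); rd('up'); robot.sleep(.2); rd()
cam('wrist','w2'); cam('scene','s2')
a=cv2.imread('pics/w2.png');b=cv2.imread('pics/s2.png')
cv2.imwrite('pics/m2.png',np.hstack([cv2.resize(a,(400,300)),cv2.resize(b[130:330,200:467],(400,300))]))
E
```

```text
t 2.18 F [-0.3 -0.7 -0.4] w 0.84 ff 0.0 gp [ 390.1 -206.1  144. ]
False
at t 3.25 F [-0.5 -0.   0.9] w 0.845 ff 0.0 gp [ 440.8 -178.1   51.4]
grip t 3.69 F [-2.9 -0.9  5.1] w 0.646 ff 30.0 gp [ 440.8 -178.    51.4]
up t 4.59 F [ 1.5  0.6 -3.1] w 0.646 ff 30.0 gp [ 440.5 -177.3  110.6]
 t 4.79 F [ 0.3  0.  -2.4] w 0.648 ff 30.0 gp [ 440.5 -177.3  110.5]
```

View pics/m2.png

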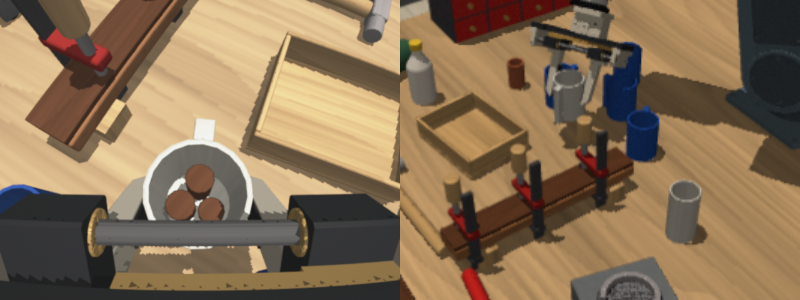

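The pot is held upright (width 0.646, about 60 mm) with the plugs inside, rib pointing ahead. Now I'll carry it over the tray and pour.

Run:
```python
from h import *
R0=Rg(H,E_,S_); q=np.array(robot.current_qpos())
p=pour2(H,E_,S_,G,*A,GZ,myik(R0,POT+[0,0,G],QG)); Q=[k[1] for k in p]; np.save('Q.npy',Q)
lin(R0,p[7][3],150)
robot.move_j(list(Q[10])); robot.move_j(list(Q[14])); rd('over tray')
for i in (16,18,20,22,24,26,27,28,29): robot.move_j(list(Q[i]))
rd('tipped'); robot.sleep(1.0); rd(); print(tilt(robot.current_qpos()))
cam('wrist','w3'); cam('top','t3'); cam('scene','s3')
a=cv2.imread('pics/t3.png');b=cv2.imread('pics/s3.png')
cv2.imwrite('pics/m3.png',np.hstack([cv2.resize(a[140:290,360:560],(400,300)),cv2.resize(b[110:260,150:350],(400,300))]))
```

```text
over tray t 6.67 F [ 0.8 -0.6 -2.6] w 0.647 ff 30.0 gp [ 643.4 -259.2  199.4]
tipped t 9.47 F [-0.   0.8 -2.1] w 0.645 ff 30.0 gp [ 644.7 -260.   133.9]
 t 10.47 F [ 1.5 -0.5 -2.9] w 0.647 ff 30.0 gp [ 644.5 -260.1  133.9]
118
```

View pics/m3.png

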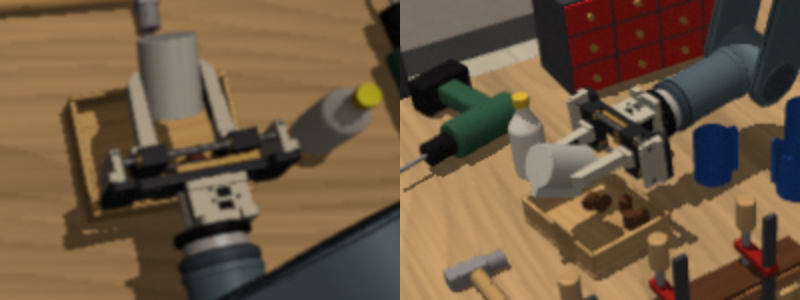

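The plugs are visible in the tray and the pot is tipped over its far edge. I'll reverse the tilt along the same path, then look into both pot and tray.

Run:
```python
from h import *
Q=np.load('Q.npy')
for i in (27,25,23,21,19,17,14): robot.move_j(list(Q[i]))
rd('upright'); robot.sleep(.2)
cam('wrist','w4'); cam('top','t4')
a=cv2.imread('pics/w4.png');b=cv2.imread('pics/t4.png')
# raise, and look at the tray in the scene camera
gq=fk(Q[14])[1]; lin(Rg(A[0],E_,S_),np.array([*gq[:2],275.])); rd('high'); cam('scene','s4'); c=cv2.imread('pics/s4.png')
cv2.imwrite('pics/m4.png',np.hstack([cv2.resize(a,(400,300)),cv2.resize(c[160:260,190:323],(400,300))]))
```

```text
upright t 13.1 F [-0.5  0.8 -2.3] w 0.647 ff 30.0 gp [ 643.9 -258.5  198.9]
high t 14.04 F [ 0.3 -0.3 -2.6] w 0.645 ff 30.0 gp [ 644.  -259.8  274.2]
```

View pics/m4.png

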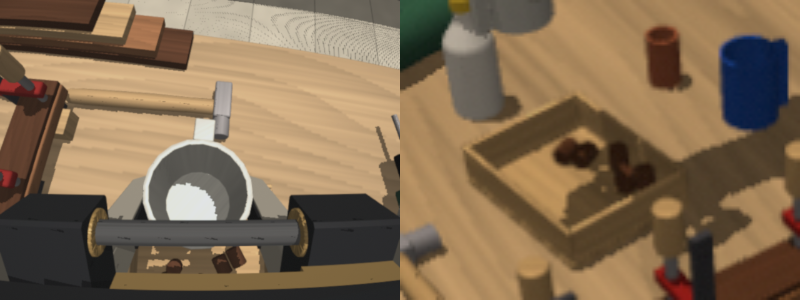

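The pot is empty, all five plugs are in the tray (two on the left, three on the right), and the pot hasn't shifted in the grip. Now I'll carry it over the neck to above the warmer and measure there.

Run:
```python
from h import *
q=np.array(robot.current_qpos()); g0=fk(q)[1]; wy=H+WYAW-POTYAW; Wt=WAR+[0,0,275.]
W=[(Rg(A[0]+(wy-A[0])*u,E_,S_),g0+(Wt-g0)*u) for u in np.linspace(0,1,17)]
t=trace(W,q)
i0=0
for i in (4,8,12,16):
    print([fk(t[i0]+(t[i]-t[i0])*u)[1].round().tolist()+[tilt(t[i0]+(t[i]-t[i0])*u)] for u in(.5,)],end=''); i0=i
for i in (4,8,12,16): robot.move_j(list(t[i]))
rd('over'); lin(Rg(wy,E_,S_),WAR+[0,0,100.+G],100); robot.sleep(.3); rd('low')
for n in('wrist','top','scene'): cam(n,n[0]+'5')
a=cv2.imread('pics/w5.png');b=cv2.imread('pics/t5.png');c=cv2.imread('pics/s5.png')
cv2.imwrite('pics/m5.png',np.vstack([np.hstack([cv2.resize(a,(400,300)),cv2.resize(b[165:255,155:275],(400,300),interpolation=2)]),np.hstack([cv2.resize(c[230:380,290:490],(400,300)),cv2.resize(c[130:430,200:600],(400,300))])]))
```

```text
[[643.0, -195.0, 274.0, 0]][[632.0, -69.0, 272.0, 1]][[622.0, 56.0, 272.0, 1]][[613.0, 183.0, 273.0, 1]]over t 16.42 F [-0.   0.3 -2.1] w 0.651 ff 30.0 gp [606.8 245.5 274.4]
low t 18.11 F [ 0.2 -0.1 -2.3] w 0.645 ff 30.0 gp [606.3 246.6 151.4]
```

View pics/m5.png

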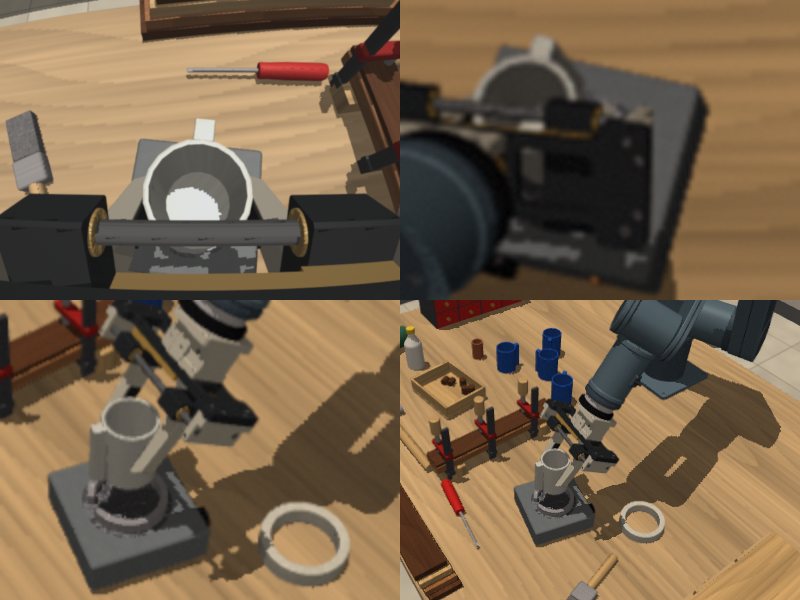

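The pot hovers over the collar with its rib over the gap, about 36 mm above the collar. I'll fit the pot's rim and rib in the wrist image for its in-hand pose, and overlay the collar model on the two earlier views.

```bash
cat > fit.py <<'E'
from h import *
def potfit(fn,z):
    d=json.load(open(f'pics/{fn}.json')); i=cv2.imread(f'pics/{fn}.png'); hsv=cv2.cvtColor(i,cv2.COLOR_BGR2HSV)
    k=((hsv[...,1]<35)&(hsv[...,2]>170)); k[:180]=0;k[345:]=0;k[:,:222]=0;k[:,410:]=0
    ys,xs=np.nonzero(k); P=np.array([px2w(d,(x,y),z)[:2] for x,y in zip(xs,ys)])
    c=px2w(d,(316,302),z)[:2]
    for _ in range(8):
        r=np.hypot(*(P-c).T); M=P[(r>26)&(r<31)]
        c=least_squares(lambda c:np.hypot(*(M-c).T)-28.25,c,loss='soft_l1',f_scale=1).x
    r=np.hypot(*(P-c).T); f=P[(r>34)&(r<42)]; f=f[np.abs(f-np.median(f,0)).max(1)<12]
    return c,len(M),len(f),np.degrees(np.arctan2(*(f.mean(0)-c)[::-1])),r[(r>24)&(r<33)].std()
if __name__=='__main__':
    for fn,z in(('w2',110.5-51.4+80),('w5',151.4-51.4+80)): print(fn,potfit(fn,z))
    tiles=[]
    th=np.linspace(0,2*np.pi,200)
    for fn,(u,v) in(('top0',(205,212)),('scene0',(354,335))):
        d=json.load(open(f'pics/{fn}.json')); i=cv2.imread(f'pics/{fn}.png'); S=8; x0,y0=u-25,v-30
        a=cv2.resize(i[y0:y0+50,x0:x0+50],(400,400),interpolation=2)
        for r in (36,44):
            for x,y in w2px(d,np.c_[WAR[0]+r*np.cos(th),WAR[1]+r*np.sin(th),th*0+64]): cv2.circle(a,(int((x-x0+.5)*S),int((y-y0+.5)*S)),1,(0,255,0),-1)
        x,y=w2px(d,WAR+[40*np.cos(WYAW),40*np.sin(WYAW),64])[0]; cv2.circle(a,(int((x-x0+.5)*S),int((y-y0+.5)*S)),4,(0,0,255),-1)
        tiles.append(a)
    cv2.imwrite('pics/m6.png',np.hstack(tiles))
E
python3 fit.py
```

```text
w2 (array([ 441.25637018, -175.75428785]), 3050, 639, np.float64(23.699386832347404), np.float64(1.3033783715201703))
w5 (array([607.30535533, 247.41168377]), 2890, 634, np.float64(-13.23262529342719), np.float64(1.2671075163643428))
```

View pics/m6.png

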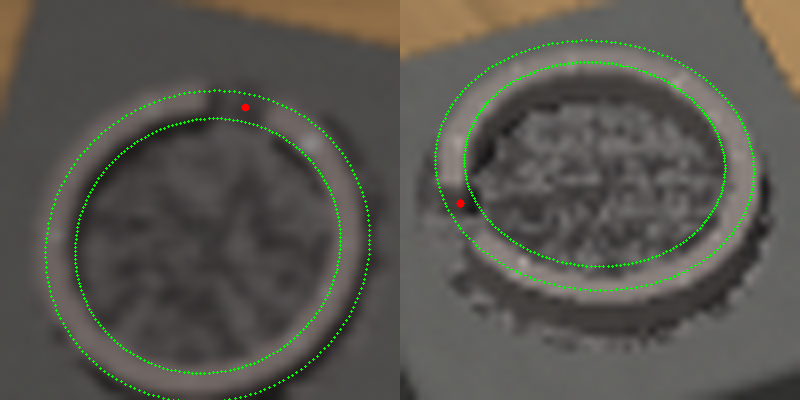

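The overlays put the collar within about 1 px of the model: in the top view the image ring sits at (-4,-7)/8 px from it, in the scene view at (+4,+6)/8 px. I'll turn those shifts into a correction, average the two cameras, and move to the hover.

Run:
```python
from h import *
from fit import potfit
C=[]
for fn,s in(('top0',(-4,-7)),('scene0',(4,6))):
    d=json.load(open(f'pics/{fn}.json')); p=w2px(d,WAR+[0,0,64])[0]; C.append(px2w(d,p+np.array(s)/8,64)); print(fn,C[-1])
c=np.mean(C,0); print('collar',c)
# pot by model (gp) and by wrist camera
gp=fk(robot.current_qpos())[1]; pc,_,_,yaw,_=potfit('w5',180)
off=(pc-gp[:2])/2; print('pot offset used',off,'yaw',yaw)
off3=np.array([*off,0]); wy=H+WYAW-POTYAW+np.radians(-12.6-(-12.4+yaw)/2)
T=np.array([c[0],c[1],0])-off3
lin(Rg(wy,E_,S_),T+[0,0,76.+G],40); robot.sleep(.5); rd('hover')
cam('wrist','w7'); cam('top','t7'); cam('scene','s7'); print(potfit('w7',156))
d=cv2.imread('pics/s7.png'); w=cv2.imread('pics/w7.png')
cv2.imwrite('pics/m7.png',np.hstack([cv2.resize(d[255:375,305:425],(480,480),interpolation=2),cv2.resize(w,(320,480))]))
```

```text
top0 [608.19087958 247.66554987  64.        ]
scene0 [606.52319517 248.82194707  64.        ]
collar [607.35703738 248.24374847  64.        ]
pot offset used [0.54778447 0.44767173] yaw -13.23262529342719
hover t 19.51 F [-0.9  0.1 -1.1] w 0.647 ff 30.0 gp [606.8 247.8 127.1]
(array([607.77375065, 248.6497662 ]), 2961, 642, np.float64(-12.935041171573836), np.float64(1.2829547499135023))
```

View pics/m7.png

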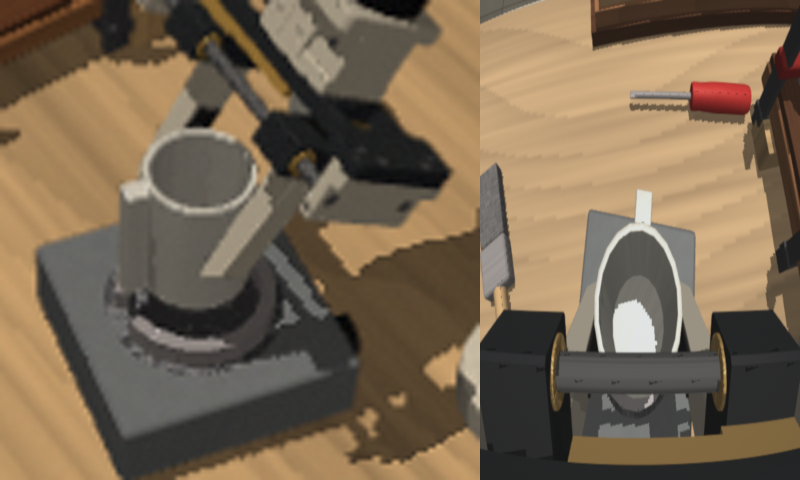

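The pot hangs upright and centred about 12 mm above the collar, rib over the gap, touching nothing. Handing in.

```bash
python3 -c "
from h import *
rd(); print(robot.hand_in())"
```

```text
t 19.66 F [ 1.1 -0.1 -1.4] w 0.643 ff 30.0 gp [606.8 247.8 127. ]
the job is handed in; nothing more can be done
None
```

I handed the job in at about 20 s: all five plugs are in the tray, and the gripper is holding the empty pot upright over the warmer, centred about 12 mm above the collar with its rib over the gap; no verdict came back.

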